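Load the seal blank and rock the bronze matrix out of the vise

ROBOT

A 6-joint arm with a two-finger parallel gripper is mounted at the origin on the work surface. World frame = base frame: x ahead of the robot, y to its left, z up, the work surface at z = 0. Lengths are in m, angles in rad, forces in N, time in s.
With the tool pointing down it reaches from about 0.375 to 0.975 m from the base axis. Payload 3.8 kg.
Tool frame: the origin (TCP) lies on the centre line of the jaws, within the pads' length; the fingertips stand 14 mm ahead of it and the grasp point (between the pads) lies 5 mm behind it; z points along the fingers, y is the line along which they close (so a half turn about z gives the same grasp; the last joint's range is limited). The gripper opens to 85 mm and grips with 20 to 120 N. Pads are 22 mm wide; open, the fingers measure 114 mm over their backs; the gripper's body (76 mm by 85 mm) begins 54 mm behind the grasp point. The pads swing forward as they close: fully open they stand 13 mm farther back than shut.
Start: joints at [-1.223, 0.264, 1.604, -0, 1.274, -0.037], TCP at [0.253, -0.626, 0.245] pointing down, gripper open.
Joint ranges: [-2.63, 2.63], [-0.94, 2.18], [0.31, 2.57], [-1.31, 4.45], [0, 2.66], [-2.55, 2.55]. Speed limits (rad/s): [2.57, 2.57, 3.14, 3.14, 3.14, 3.14].

INTERFACE

Orientations are given as a rotation vector (axis times angle).
In Python, from workcell import bot, eyes, spot_in gives the robot as it stands.
- The arm moves only by the tool carry_out, never from a script. Its argument "series" is text: rows parted by semicolons, each of 4 numbers parted by spaces: the shift along the world's x, y, z in m, then the turn about the world's z in degrees. In form: tx ty tz roll; .... A call has 1 to 20 rows; each row shifts and turns the commanded pose from where the row before left it; what a row does not reach is not made up. A row lasts 1/8 s, in which the tool goes at most 62.5 mm and 10.7 degrees, less where a joint would pass 70% of its speed; a pose out of reach is approached as far as the arm can. A call is refused whole if a number of a shift passes 0.0625 or a number of a turn 10.7, either way. A call with a gripper value outside its range is refused whole. "jaw" is the gripper command: -1 is shut, 1 is fully open, values between are in proportion, set as the call begins (left out, the last holds). The fingers move at their own pace and stop on an object; "grip_force" is the grip in N (left out, the last holds). Time passes only in rows, so rows that do not move let the fingers close. It gives the time, the measured TCP pose, the force, the opening and the grip force at its end, in the units of the state.
- bot.read_state(): the state, without advancing time (a new reading comes with each control period).
- eyes.read_camera(name): name is "scene" or "top" or "wrist"; returns (picture, depth): 384x512x3 uint8, blue, green, red; 384x512 float32, m along the optical axis (not along the pixel's ray), 0 where there is no reading.
- eyes.get_calibration(name): a dict with "K" (3x3 intrinsics, pixels), "distortion" ([k1, k2, p1, p2, k3] as OpenCV has them; the pictures are not rectified), "position" and "rotation" of the camera in the world; the wrist camera has in their place "T_tool_cam" (4x4, takes a point from camera to tool coordinates, whose origin is the TCP and whose axes are the flange's). Camera axes: x right, y down, z forward; pixel columns grow to the right and rows downward; lengths in m; the calibration is good to about 2 mm. A picture is of the moment at which its call begins: read the wrist's pose just before it. get_calibration takes no time and is no camera call.
- bot.finish_job(): hands the job in; it is judged then, once.
Trained networks look in the newest picture that a camera, given by its name, has taken for a name from the list of things; names that differ only in an ending like _2 or _b are one class to them, and where a whole thing is asked for, a point or a joint stands for the part that bears it (a point fixed in the world has none). Each returns a list of dicts, best first, with "score" (0 to 1); they miss things now and then, are a little off and sometimes report something else, mostly with a low value. They report only what shows in the picture. A call takes as long as a camera call. They do not tell look-alikes from the thing itself.
- spot_in(camera, target): "rect" ([centre column, centre row, width, height] in pixels, round what is visible of it).
The state is a dict: "time": time; "q": joint angles; "joint_vel": joint speeds; "joint_torque": joint torques, N m; "tool_pos": TCP position; "tcp_rot": TCP orientation; "wrist_force": force on the tool from outside, world axes, zero at the start; "torque": the same for the moment, N m; "width": opening from 0.0 (shut) to 1.0 (fully open); "grip_force": force on a finger pad.
Only numpy, scipy, OpenCV 4.12 (cv2) and the standard library are available. Lean on these libraries where they do the work, as an engineer would, in place of code of your own. Each camera call takes 0.05 s, during which the arm holds its last target. There are 200 camera calls.

TASK

Get ready for striking a test seal: first seat the round brass blank fully home, stub up, in the die block whose cavity matches its outline, and let go of it. Then free the bronze matrix that is nipped tight under the lips of the green vise: hold it by its handle and rock it to one side and to the other, which forces the two stiff jaws back, until both lips let go, and lift it out. Finish while still holding the matrix upright, directly over the vise and just clear of it, a finger's breadth or two above the jaws; leave the pot, calipers, wax stick and loupe where they are.

Things in the scene. Friction and masses are not known exactly. Their poses are not given: they have to be found in the camera images.
- blank_center (a point): Round brass blank, loose, lying on the shelf: a disc 44 mm across and 8 mm thick with an upright round stub (14 mm across, 26 mm tall) on the middle of its top; 34 mm tall in all, 130 g. The point is on its axis half-way up, 17 mm above its underside; z is its axis, up at the start.
- die_round: Fixed steel die block, 80 x 80 x 16 mm, with a round cavity in the middle of its top: 47 mm across, 8 mm deep, its rim chamfered by 1.5 mm. The origin is the centre of the block's underside, so the cavity's floor lies 8 mm above the origin; z up. The blank fits here and then its disc is flush with the block's top. It and the other die block may change places.
- die_square: Fixed steel die block of the same size, but with a square cavity of 41 x 41 mm, 8 mm deep, which the blank does not fit. Origin at the centre of its underside; z up.
- vise: Small green vise fixed to the shelf, base 76 mm (x) by 150 mm (y). Origin: centre of its underside; z up; the jaws slide along its y, the side-to-side direction (left jaw at +y). Jaws 32 mm wide (x) with steel lips 5 mm thick on top; the lips' tops, 58 mm above the origin, are its highest part. The screw posts at y = +-67 mm stand 56 mm high.
- vise_seat (a point): Middle of the floor of the groove (14 mm wide in y, 6 mm deep) in which the matrix's keel stands, 14 mm above the vise's underside; axes as the vise. End walls, 24 mm higher than this floor, keep the matrix from sliding along x (2 mm of play at each end).
- jaw_left (a joint): How far the left jaw (vise +y) is forced back along +y, in m: 0 closed to 0.007 stop. Stiff friction of 12 N, no spring: it stays where pushed. At 0 its cheek stands 13.2 mm from the vise's middle plane, against the matrix's side, and its lip reaches 4 mm over the shoulder (3 mm above it), so a straight pull only catches. Past 0.004 the lip no longer overlaps an upright, centred matrix.
- jaw_right (a joint): The same for the right jaw, forced back along the vise's -y, in m, 0 to 0.007. Both jaws must be forced back before the matrix lifts out.
- matrix_center (a point): Bronze matrix, loose, 360 g, 98 mm tall, standing in the vise, axes parallel to the vise's (it may lean 0.03 rad). Point: on its axis half-way up, 49 mm above its underside. From below: keel 12 mm wide (y); body 26 mm (y) by 32 mm (x) with flat shoulders 36 mm above the underside; neck 10 mm (y) by 20 mm (x) between the lips; block handle on top.
- matrix_grip (a point): Middle of the matrix's handle, 77 mm above its underside: a block 14 mm (y) by 22 mm (x) by 42 mm tall. Turning the gripped handle 0.18 rad about the keel's foot (about the vise's x axis) forces the jaw on that side back by 4 to 5 mm, 0.21 rad by 5 to 6 mm; the stop is near 0.25 rad. Keep the keel down in the groove while rocking.
- pot: White ceramic heating pot, 72 mm across and 55 mm tall, with two side handles, loose; bystander. Origin at the centre of its underside.
- calipers: Brass calipers lying flat, 130 mm long and 8 mm thick, loose; bystander. Origin under the middle of the beam, which runs along x; both legs point to +y.
- wax_stick: Stick of sealing wax lying flat, 90 x 12 x 12 mm, loose; bystander. Origin at the centre of its underside, long along x.
- loupe: Round loupe, 48 mm across and 24 mm tall, standing on its smaller end, loose; bystander. Origin at the centre of its underside.
Mind the look-alikes: they are no part of the job. There is more than one size of the part that bears matrix_center; the job needs the middle-sized.

How it is judged:
On the way, in this order (a step that is already met when the one before it is completed fails the run):
1. the blank is seated in the round cavity and released, while the matrix is still in the vise (horizontal distance between blank_center and die_round below 0.004 m and z of blank_center in the frame of die_round below 0.0275 m and angle between blank_center's own z axis and vertical below 0.06 rad and contact force between the fingers and blank below 0.1 N and z of matrix_center in the frame of vise below 0.078 m), for 0.2 s.
2. the matrix, still down in the vise and leaning, has forced one jaw back past 4 mm (angle between matrix's own z axis and vertical above 0.06 rad and z of matrix_center in the frame of vise below 0.078 m and value of joint any of jaw_left, jaw_right above 0.004 m), for 0.05 s.
3. rocked the other way too, still down and leaning: both jaws are back past 4 mm (angle between matrix's own z axis and vertical above 0.06 rad and z of matrix_center in the frame of vise below 0.078 m and value of joint each of jaw_left, jaw_right above 0.004 m), for 0.05 s.
At the end, for the whole second after the job is handed in: Blank home in the round cavity (within 4 mm of its axis, 2.5 mm of its floor, 0.06 rad), not held. Matrix held still by the fingers, clear of the vise, upright within 0.2 rad, its axis within 30 mm of the vise's middle, its underside 2 to 55 mm above the jaw tops (horizontal distance between blank_center and die_round below 0.004 m and z of blank_center in the frame of die_round below 0.0275 m and angle between blank_center's own z axis and vertical below 0.06 rad and contact force between the fingers and blank below 0.1 N and z of matrix_center in the frame of vise between 0.109 and 0.162 m and horizontal distance between matrix_center and vise below 0.03 m and angle between matrix's own z axis and vertical below 0.2 rad and contact force between the fingers and matrix above 2 N and contact force between matrix and vise below 0.1 N and linear speed of matrix below 0.02 m/s); the arm keeps its last pose, push and grip.
It fails at once if the pot is moved by more than 20 mm (distance of pot from where it was at the start of the episode above 0.02 m).
It fails at once if the calipers is moved by more than 20 mm (distance of calipers from where it was at the start of the episode above 0.02 m).
It fails at once if the wax stick is moved by more than 20 mm (distance of wax_stick from where it was at the start of the episode above 0.02 m).
It fails at once if the loupe is moved by more than 20 mm (distance of loupe from where it was at the start of the episode above 0.02 m).
It also fails if it takes over 64 s, if anything falls off the work surface, if the arm or the gripper's body presses on something with over 40 N, if the wrist force passes 120 N, or if a joint passes its speed limit or range.

## Working session

There is one attempt and no reset: what is moved stays moved. The work goes in short steps, Python scripts to look and compute and a tool call to move; the robot and the scene stay as the last step left them, time stands still between calls to the robot, and variables do not carry over. Pictures are saved under pics/ and viewed, at most 10 in all, crops included, and the job is handed in when it is done.

Besides the shell and the picture viewer there is one more tool, called after "Request:" as a command line: name --argument value ..., lists and objects as JSON in quotes. carry_out: Moves the arm, as the interface text tells. Its arguments: {"type":"object","properties":{"series":{"type":"string"},"jaw":{"type":"number"},"grip_force":{"type":"number"}},"required":["series"]}

```bash
mkdir -p pics; cat > h.py <<'E'
import numpy as np, cv2
from workcell import bot, eyes, spot_in
from scipy.spatial.transform import Rotation as R
def pose(cam,st=None):
    c=eyes.get_calibration(cam)
    if cam=="wrist":
        st=st or bot.read_state()
        T=np.eye(4);T[:3,:3]=R.from_rotvec(st["tcp_rot"]).as_matrix();T[:3,3]=st["tool_pos"]
        return c,T@np.array(c["T_tool_cam"])
    T=np.eye(4);r=np.array(c["rotation"]);T[:3,:3]=r if r.shape==(3,3) else R.from_rotvec(r).as_matrix();T[:3,3]=c["position"];return c,T
def rays(c,uv):
    p=cv2.undistortPoints(np.array(uv,float).reshape(-1,1,2),np.array(c["K"]),np.array(c["distortion"])).reshape(-1,2)
    return np.c_[p,np.ones(len(p))]
def to_world(c,T,uv,d):
    return (rays(c,uv)*np.array(d).reshape(-1,1))@T[:3,:3].T+T[:3,3]
def on_plane(c,T,uv,z):
    r=rays(c,uv)@T[:3,:3].T; return T[:3,3]+r*((z-T[2,3])/r[:,2])[:,None]
def cloud(c,T,d):
    v,u=np.mgrid[:d.shape[0],:d.shape[1]]
    P=to_world(c,T,np.c_[u.ravel(),v.ravel()],d.ravel()); P[d.ravel()==0]=np.nan
    return P.reshape(*d.shape,3)
E
python3 - <<'E'
from h import *
for cam in("scene","top"):
    im,d=eyes.read_camera(cam); cv2.imwrite(f"pics/{cam}0.png",im); c,T=pose(cam); P=cloud(c,T,d); np.save(f"{cam}_P.npy",P)
    print(cam,T[:3,3].round(3))
    for n in["blank_center","die_round","die_square","vise","matrix_center","pot","calipers","wax_stick","loupe"]:
        for r in spot_in(cam,n)[:4]:
            u,v=map(int,r["rect"][:2]); print(n,round(r["score"],2),np.round(r["rect"]).astype(int),P[min(v,383),min(u,511)].round(3))
E
```

```text
scene [0.922 0.393 0.651]
blank_center 0.47 [215 156  11  19] [ 0.476 -0.207  0.014]
die_round 0.95 [271 191  41  35] [ 0.457 -0.015  0.007]
die_round 0.71 [333 232  23  32] [0.506 0.196 0.081]
die_square 0.95 [231 221  50  39] [ 0.595 -0.015  0.007]
vise 0.57 [335 247  71  74] [0.517 0.213 0.059]
matrix_center 0.9 [374 205  29  58] [0.381 0.214 0.072]
matrix_center 0.58 [332 230  22  37] [0.505 0.192 0.08 ]
matrix_center 0.47 [300 273  14  26] [0.606 0.199 0.045]
pot 0.92 [124 196  56  42] [ 0.726 -0.261  0.006]
calipers 0.91 [250 303  61  62] [ 0.703  0.157 -0.001]
calipers 0.68 [332 247  72  77] [0.515 0.206 0.046]
calipers 0.55 [344 248  20  25] [0.502 0.223 0.049]
wax_stick 0.45 [168 185  34  26] [nan nan nan]
loupe 0.58 [198 266  20  26] [0.727 0.031 0.018]
top [ 0.412 -0.028  1.062]
blank_center 0.86 [349 230  18  22] [ 0.479 -0.211  0.009]
die_round 0.63 [261 243  38  41] [ 0.456 -0.022  0.007]
die_round 0.26 [170 227  29  18] [0.487 0.169 0.052]
die_square 0.57 [262 176  36  38] [ 0.603 -0.024  0.008]
vise 0.85 [162 227  82  48] [0.487 0.186 0.059]
matrix_center 0.76 [154 225  14  13] [0.489 0.191 0.115]
matrix_center 0.66 [147 283  30  18] [0.376 0.199 0.129]
matrix_center 0.57 [161 178  13  13] [0.597 0.196 0.035]
matrix_center 0.35 [183 131  28  55] [ 0.71   0.153 -0.001]
pot 0.88 [358 115  70  39] [ 0.739 -0.242  0.011]
pot 0.58 [239 121  15  23] [0.726 0.024 0.016]
calipers 0.89 [183 129  29  60] [0.716 0.153 0.002]
wax_stick 0.68 [348 164  12  35] [ 0.626 -0.215  0.016]
loupe 0.57 [238 121  18  22] [0.727 0.026 0.019]
```

```bash
python3 - <<'E'
import cv2,numpy as np
a=cv2.imread("pics/top0.png")[80:310,120:400];a=cv2.resize(a,None,fx=2.8,fy=2.5,interpolation=2)[:590,:790];cv2.imwrite("pics/topc.png",a)
b=cv2.imread("pics/scene0.png")[130:340,190:420];cv2.imwrite("pics/scenec.png",cv2.resize(b,None,fx=2.8,fy=2.8,interpolation=2)[:600])
E
```

```text
(no output)
```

View pics/topc.png

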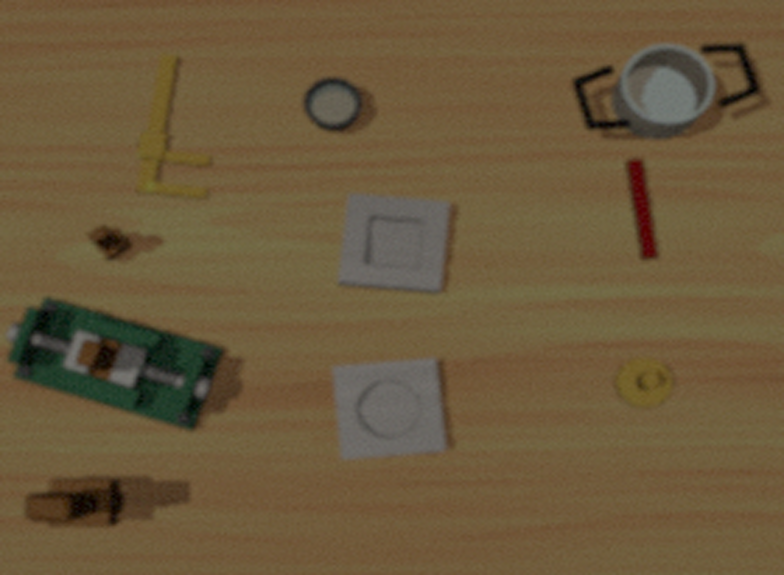

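View pics/scenec.png

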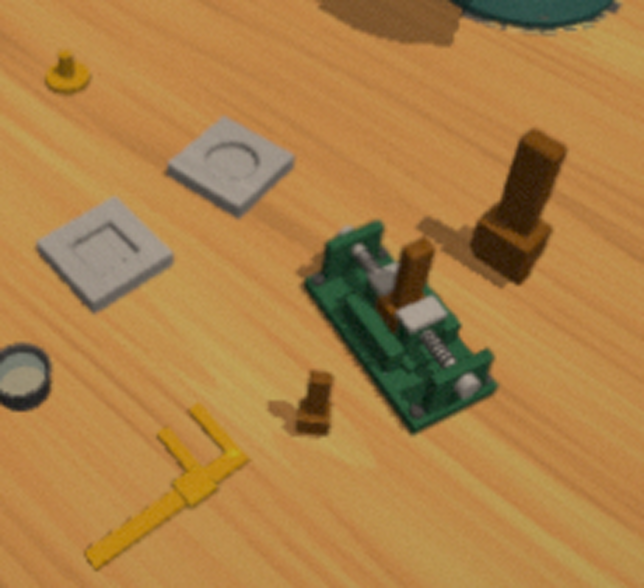

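The three bronze parts in the top crop are the large one (80,500), the one in the vise (105,357) and the small one (110,240). Middle-sized fits the one in the vise, between the lips. The round cavity is in the nearer die, at crop (388,408), and the blank lies at (645,382). Next I'll get estimates from the point clouds.

```bash
python3 - <<'E'
from h import *
st=bot.read_state(); print(R.from_rotvec(st["tcp_rot"]).as_matrix().round(3), np.array(eyes.get_calibration("wrist")["T_tool_cam"]).round(3), np.array(eyes.get_calibration("wrist")["K"]).round(0).tolist())
def near(P,c,r,lo,hi):
    Q=P.reshape(-1,3);m=(np.hypot(Q[:,0]-c[0],Q[:,1]-c[1])<r)&(Q[:,2]>lo)&(Q[:,2]<hi);return Q[m]
for cam in("top","scene"):
    P=np.load(cam+"_P.npy");print(cam)
    for n,c,r,lo,hi in[("table",(.5,-.12),.03,-.02,.02),("blankdisc",(.476,-.211),.04,.005,.013),("stub",(.476,-.211),.03,.024,.05),("round",(.456,-.022),.058,.011,.022),("square",(.6,-.022),.058,.011,.022),("viselow",(.487,.19),.09,.008,.07),("lips",(.487,.19),.04,.050,.066),("handle",(.487,.19),.04,.09,.14)]:
        Q=near(P,c,r,lo,hi)
        if len(Q)<4: print(n,len(Q));continue
        rc=cv2.minAreaRect((Q[:,:2]*1000).astype(np.float32))
        print(n,len(Q),"med",np.median(Q,0).round(4),"rect",np.round(rc[0],1),np.round(rc[1],1),round(rc[2],1),"z95",np.percentile(Q[:,2],95).round(4))
E
```

```text
[[ 0.927  0.375 -0.   ]
 [ 0.375 -0.927 -0.   ]
 [-0.    -0.    -1.   ]] [[ 0.    -0.953 -0.302  0.076]
 [ 1.     0.001 -0.001 -0.001]
 [ 0.001 -0.302  0.953 -0.13 ]
 [ 0.     0.     0.     1.   ]] [[341.0, 0.0, 258.0], [0.0, 341.0, 191.0], [0.0, 0.0, 1.0]]
top
table 587 med [ 0.5005 -0.1203  0.0012] rect [ 500.3 -120.3] [58.9 57.9] 45.9 z95 0.004
blankdisc 277 med [ 0.4747 -0.2109  0.0089] rect [ 473.4 -207.8] [61.3 64.7] 16.8 z95 0.0123
stub 40 med [ 0.4732 -0.2124  0.0339] rect [ 473.3 -212.9] [12.  12.6] 86.7 z95 0.0375
round 1078 med [ 0.4516 -0.0171  0.0167] rect [452.8 -16.7] [80.2 80. ] 4.6 z95 0.02
square 1039 med [ 0.5978 -0.0232  0.0166] rect [598.4 -22.5] [80.1 80.9] 83.5 z95 0.02
viselow 2366 med [0.4933 0.1877 0.0355] rect [494.8 195.8] [162.7  76.1] 71.5 z95 0.0592
lips 283 med [0.4911 0.1843 0.0583] rect [492.2 188.2] [78.7 31.6] 71.6 z95 0.0619
handle 99 med [0.4933 0.1934 0.1117] rect [494.2 195.3] [14.6 21.4] 73.1 z95 0.1155
scene
table 299 med [ 5.005e-01 -1.198e-01  4.000e-04] rect [ 499.9 -120.8] [57.3 58. ] 69.2 z95 0.0021
blankdisc 117 med [ 0.4768 -0.2082  0.0084] rect [ 473.8 -212.4] [40.7 41.7] 55.0 z95 0.0104
stub 29 med [ 0.4742 -0.2119  0.0337] rect [ 472.5 -213.3] [14.4 11. ] 45.8 z95 0.0355
round 631 med [ 0.4548 -0.0132  0.0162] rect [451.5 -15.5] [82.7 81.1] 4.7 z95 0.0182
square 793 med [ 0.5995 -0.0178  0.0162] rect [597.1 -21.2] [81.8 81.3] 83.5 z95 0.018
viselow 2445 med [0.509  0.2085 0.0365] rect [495.4 195.8] [161.3  78. ] 72.8 z95 0.0584
lips 307 med [0.5006 0.2031 0.0579] rect [496.1 195.4] [57.3 33. ] 76.6 z95 0.0612
handle 140 med [0.4996 0.1974 0.1072] rect [495.4 195.5] [15.3 22.3] 70.8 z95 0.1131
```

Both views agree on these positions:

| Item | Position |
|---|---|
| Blank | (0.473, -0.2125) |
| Round die | (0.452, -0.0165) |
| Vise | (0.495, 0.196), yaw about -18° |

The heights match the text too: stub top 34 mm, die top 16 mm, handle top 112 mm. I'm moving above the blank and turning the closing line to -18°, which the vise will need later.

Request:
carry_out --series "0.022 0.0413 -0.008 5;0.022 0.0413 -0.008 5;0.022 0.0413 -0.008 5;0.022 0.0413 -0.008 5;0.022 0.0413 -0.008 5;0.022 0.0413 -0.008 5;0.022 0.0413 -0.008 5;0.022 0.0413 -0.008 5;0.022 0.0413 -0.008 5;0.022 0.0413 -0.008 5;0 0 0 0;0 0 0 0" --jaw 0.2

```text
time: 2.5
tool_pos: [0.4734, -0.2128, 0.1655]
tcp_rot: [2.54, 1.848, -0.0]
wrist_force: [-0.5, 0.4, -0.1]
width: 0.603
grip_force: 0.0
```

```bash
python3 - <<'E'
from h import *
st=bot.read_state();print(np.round(st["tool_pos"],4),R.from_rotvec(st["tcp_rot"]).as_matrix().round(3).tolist(),st["width"],np.round(st["wrist_force"],1),np.round(st["q"],2))
im,d=eyes.read_camera("wrist");c,T=pose("wrist",st);cv2.imwrite("pics/w1.png",im);P=cloud(c,T,d);print([ (np.round(r["rect"]),round(r["score"],2)) for r in spot_in("wrist","blank_center")])
Q=P.reshape(-1,3)
for n,lo,hi in(("stub",.025,.042),("disc",.0045,.013)):
    q=Q[(np.hypot(Q[:,0]-.473,Q[:,1]+.2125)<.032)&(Q[:,2]>lo)&(Q[:,2]<hi)]
    if len(q)>3: rc=cv2.minAreaRect((q[:,:2]*1000).astype(np.float32));print(n,len(q),np.median(q,0).round(4),np.round(rc[0],1),np.round(rc[1],1))
E
```

```text
[ 0.4734 -0.2128  0.1655] [[0.308, 0.951, 0.0], [0.951, -0.308, -0.001], [-0.001, 0.0, -1.0]] 0.6030867790584139 [-0.5  0.4 -0.1] [-0.47  0.03  2.02 -0.    1.09 -0.16]
[]
stub 260 [ 0.4718 -0.2121  0.0348] [ 471.8 -212.9] [13.1 13. ]
disc 1589 [ 0.4732 -0.2099  0.0089] [ 471.7 -212.9] [42.8 43.2]
```

View pics/w1.png

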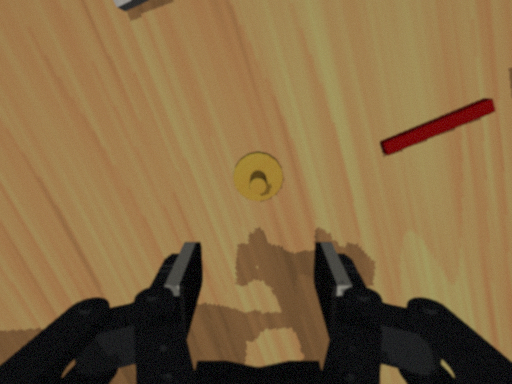

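The wrist view shows the blank at px (259,177), with its stub at (258,187) between the fingers. It measures (0.4718, -0.2129), so I'll descend and grip the stub.

Request:
carry_out --series "-0.0015 0 -0.04 0;0 0 -0.04 0;0 0 -0.035 0;0 0 -0.0235 0;0 0 0 0" --jaw 0.2

```text
time: 3.22
tool_pos: [0.4697, -0.2129, 0.025]
tcp_rot: [-2.54, -1.842, 0.003]
wrist_force: [-0.7, -0.7, 0.2]
width: 0.604
grip_force: 0.0
```

Request:
carry_out --series "0 0 0 0;0 0 0 0;0 0 0 0;0 0 0 0;0 0 0 0;0 0 0 0" --jaw -1 --grip_force 40

```text
time: 3.98
tool_pos: [0.4733, -0.2136, 0.0285]
tcp_rot: [2.538, 1.846, 0.002]
wrist_force: [-0.5, -0.6, 6.9]
width: 0.145
grip_force: 39.4
```

Gripped. There's a light touch of the fingertips on the disc. I'll lift and carry it to above the round die.

Request:
carry_out --series "0 0 0.03 0;0 0 0.03 0;-0.004 0.0393 0 0;-0.004 0.0393 0 0;-0.004 0.0393 0 0;-0.004 0.0393 0 0;-0.004 0.0393 0 0;0 0 0 0;0 0 0 0;0 0 0 0"

```text
time: 5.22
tool_pos: [0.452, -0.0169, 0.0868]
tcp_rot: [2.542, 1.846, -0.0]
wrist_force: [-0.4, -0.2, -1.3]
width: 0.142
grip_force: 39.2
```

```bash
cat > chk.py <<'E'
from h import *
st=bot.read_state();p=np.array(st["tool_pos"]);print(p.round(4),np.round(st["wrist_force"],1),st["width"])
im,d=eyes.read_camera("wrist");c,T=pose("wrist",st);P=cloud(c,T,d);cv2.imwrite("pics/w2.png",im)
Q=P.reshape(-1,3);q=Q[np.hypot(Q[:,0]-p[0],Q[:,1]-p[1])<.05]
h,e=np.histogram(q[:,2],np.arange(0,.12,.004));print(list(zip(e.round(3),h)))
ims,ds=eyes.read_camera("scene");c2,T2=pose("scene");P2=cloud(c2,T2,ds).reshape(-1,3);cv2.imwrite("pics/s2.png",ims)
hsv=cv2.cvtColor(ims,cv2.COLOR_BGR2HSV).reshape(-1,3)
ok=(np.hypot(P2[:,0]-p[0],P2[:,1]-p[1])<.03)&(hsv[:,1]>150)&(P2[:,2]>.03)&(P2[:,2]<.1);q=P2[ok];print(len(q),np.percentile(q,[2,50,98],0).round(4) if len(q) else"")
for cx in ((.452,-.0165),):
    D=Q[(abs(Q[:,0]-cx[0])<.06)&(abs(Q[:,1]-cx[1])<.06)&(Q[:,2]>.011)&(Q[:,2]<.022)]
    rc=cv2.minAreaRect((D[:,:2]*1000).astype(np.float32));print("die",len(D),rc)
E
python3 chk.py
```

```text
[ 0.452  -0.0169  0.0868] [-0.4 -0.2 -1.3] 0.14241636468867322
[(np.float64(0.0), np.int64(1788)), (np.float64(0.004), np.int64(223)), (np.float64(0.008), np.int64(1973)), (np.float64(0.012), np.int64(815)), (np.float64(0.016), np.int64(7188)), (np.float64(0.02), np.int64(0)), (np.float64(0.024), np.int64(0)), (np.float64(0.028), np.int64(0)), (np.float64(0.032), np.int64(0)), (np.float64(0.036), np.int64(0)), (np.float64(0.04), np.int64(0)), (np.float64(0.044), np.int64(0)), (np.float64(0.048), np.int64(0)), (np.float64(0.052), np.int64(0)), (np.float64(0.056), np.int64(6)), (np.float64(0.06), np.int64(192)), (np.float64(0.064), np.int64(2240)), (np.float64(0.068), np.int64(288)), (np.float64(0.072), np.int64(107)), (np.float64(0.076), np.int64(236)), (np.float64(0.08), np.int64(332)), (np.float64(0.084), np.int64(404)), (np.float64(0.088), np.int64(483)), (np.float64(0.092), np.int64(1049)), (np.float64(0.096), np.int64(406)), (np.float64(0.1), np.int64(425)), (np.float64(0.104), np.int64(308)), (np.float64(0.108), np.int64(785)), (np.float64(0.112), np.int64(335))]
184 [[ 0.4338 -0.0335  0.0594]
 [ 0.4577 -0.0101  0.0668]
 [ 0.472   0.0043  0.0957]]
die 8496 ((450.7661437988281, -15.507274627685547), (80.28129577636719, 80.9342041015625), 4.5923075675964355)
```

View pics/w2.png

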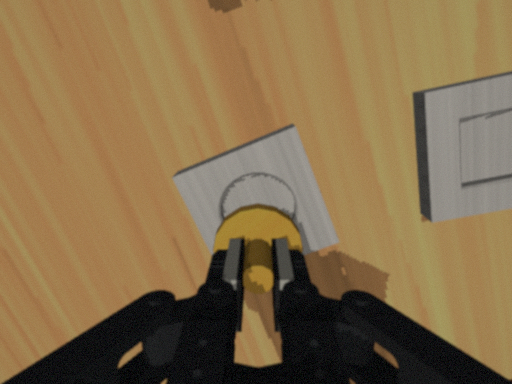

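The disc hangs level at z ≈ 0.0665 (top), at px (258,230). The rim of the round cavity shows behind it at (258,195). I'll fit both circles in this one wrist view.

```bash
cat > fit.py <<'E'
from h import *
from scipy.optimize import least_squares
st=bot.read_state();p=np.array(st["tool_pos"]);im,d=eyes.read_camera("wrist");c,T=pose("wrist",st);P=cloud(c,T,d)
hsv=cv2.cvtColor(im,cv2.COLOR_BGR2HSV)
def circ(q,r,c0):
    f=lambda x:np.hypot(q[:,0]-x[0],q[:,1]-x[1])-r
    s=least_squares(f,c0,loss="soft_l1",f_scale=.0007);return s.x.round(4),np.abs(f(s.x)).mean().round(5),len(q)
# disc: far edge = topmost gold pixel per column
m=(hsv[...,1]>170)&(hsv[...,2]>90)&(hsv[...,0]>17)&(hsv[...,0]<30)&(P[...,2]>.05)
uv=[(u,np.where(m[:,u])[0][0]) for u in range(512) if m[:,u].sum()>3]
zt=np.median(P[m][:,2][P[m][:,2]<.071]);q=on_plane(c,T,uv,zt);print("disc",zt.round(4),circ(q,.022,p[:2]))
# cavity: floor/wall pixels below the top, far edge per column (chamfer outer radius 25, wall 23.5)
b=(P[...,2]<.0125)&(P[...,2]>.005)&(np.hypot(P[...,0]-.451,P[...,1]+.016)<.03)
b=cv2.morphologyEx(b.astype(np.uint8),cv2.MORPH_OPEN,np.ones((3,3)))
uv=[(u,np.where(b[:,u])[0][0]) for u in range(512) if b[:,u].sum()>3]
q=on_plane(c,T,uv,.0125);print("cav",circ(q,.0235,(.451,-.016)))
E
python3 fit.py
```

```text
disc 0.0671 (array([ 0.4501, -0.0165]), np.float64(0.00039), 86)
cav (array([ 0.4506, -0.0164]), np.float64(0.00015), 73)
```

The disc and the cavity are aligned to within about 0.5 mm, so I'll lower it.

Request:
carry_out --series "0.0005 0.0003 -0.02 0;0 0 -0.015 0;0 0 -0.006 0;0 0 -0.004 0;0 0 -0.003 0;0 0 -0.002 0;0 0 0 0;0 0 0 0"

```text
time: 6.38
tool_pos: [0.4526, -0.0158, 0.037]
tcp_rot: [2.54, 1.848, 0.001]
wrist_force: [0.1, -0.3, -2.1]
width: 0.144
grip_force: 39.2
```

Request:
carry_out --series "0 0 -0.001 0;0 0 0 0"

```text
time: 6.62
tool_pos: [0.4527, -0.0158, 0.0365]
tcp_rot: [2.541, 1.847, 0.0]
wrist_force: [-1.8, 1.0, 5.1]
width: 0.142
grip_force: 40.0
```

Request:
carry_out --series "0 0 0 0;0 0 0 0;0 0 0 0;0 0 0.03 0;0 0 0.04 0;-0.02 -0.03 0.03 0;-0.02 -0.03 0.0 0;0 0 0 0;0 0 0 0" --jaw 0.2

```text
time: 7.75
tool_pos: [0.4124, -0.0757, 0.1356]
tcp_rot: [-2.541, -1.846, -0.0]
wrist_force: [-0.8, -0.2, 0.1]
width: 0.6
grip_force: 0.0
```

```bash
python3 - <<'E'
from h import *
def near(P,c,r,lo,hi):
    Q=P.reshape(-1,3);return Q[(np.hypot(Q[:,0]-c[0],Q[:,1]-c[1])<r)&(Q[:,2]>lo)&(Q[:,2]<hi)]
for cam in("wrist","scene"):
    st=bot.read_state();im,d=eyes.read_camera(cam);c,T=pose(cam,st);P=cloud(c,T,d);cv2.imwrite(f"pics/{cam}3.png",im)
    q=near(P,(.452,-.0165),.03,.03,.06);print(cam,"stub",len(q))
    if len(q)>5:
        t=q[q[:,2]>np.percentile(q[:,2],50)];rc=cv2.minAreaRect((t[:,:2]*1000).astype(np.float32));print(rc,np.percentile(q[:,2],[50,90,99]).round(4))
    hsv=cv2.cvtColor(im,cv2.COLOR_BGR2HSV);m=(hsv[...,1]>150)&(np.hypot(P[...,0]-.452,P[...,1]+.0165)<.03)&(P[...,2]<.024)&(P[...,2]>.003)
    print("disc",m.sum(),np.percentile(P[m],[2,50,98],0).round(4))
E
```

```text
wrist stub 398
((450.7510070800781, -15.65518569946289), (12.6570463180542, 12.524720191955566), 72.14441680908203) [0.0429 0.0438 0.0445]
disc 2544 [[ 0.432  -0.0348  0.0156]
 [ 0.4506 -0.0142  0.017 ]
 [ 0.47    0.0034  0.0184]]
scene stub 39
((451.7220153808594, -16.168405532836914), (12.19615364074707, 12.233865737915039), 39.29407501220703) [0.0415 0.0432 0.0437]
disc 145 [[ 0.434  -0.0332  0.0124]
 [ 0.4575 -0.0108  0.0164]
 [ 0.4725  0.0043  0.0216]]
```

The blank is home: stub top at about 43 mm and disc flush at 16–17 mm. Next, above the vise.

Request:
carry_out --series "0 0 0.05 0;0.0138 0.0453 0.0025 0;0.0138 0.0453 0.0025 0;0.0138 0.0453 0.0025 0;0.0138 0.0453 0.0025 0;0.0138 0.0453 0.0025 0;0.0138 0.0453 0.0025 0;0 0 0 0;0 0 0 0"

```text
time: 8.98
tool_pos: [0.4946, 0.1963, 0.1999]
tcp_rot: [-2.539, -1.85, 0.003]
wrist_force: [-0.1, 1.3, -0.2]
width: 0.597
grip_force: 0.0
```

```bash
python3 - <<'E'
from h import *
st=bot.read_state();p=np.array(st["tool_pos"]);print(p.round(4))
im,d=eyes.read_camera("wrist");c,T=pose("wrist",st);P=cloud(c,T,d);cv2.imwrite("pics/w4.png",im);Q=P.reshape(-1,3)
Q=Q[np.isfinite(Q[:,0])]
for n,r,lo,hi in(("handle",.035,.104,.118),("lips",.05,.054,.062),("vise",.1,.008,.062)):
    q=Q[(np.hypot(Q[:,0]-.495,Q[:,1]-.196)<r)&(Q[:,2]>lo)&(Q[:,2]<hi)];rc=cv2.minAreaRect((q[:,:2]*1000).astype(np.float32));print(n,len(q),np.median(q,0).round(4),np.round(rc[0],1),np.round(rc[1],1),round(rc[2],1))
q=Q[(np.hypot(Q[:,0]-.376,Q[:,1]-.2)<.04)];print("big z",np.percentile(q[:,2],99).round(3),np.percentile(q[q[:,2]>.02],[2,98],0).round(3))
E
```

```text
[0.4946 0.1963 0.1999]
handle 681 [0.4933 0.1984 0.1124] [493.1 197. ] [13.8 21.9] 71.8
lips 1153 [0.4979 0.2124 0.0588] [493.  196.5] [56.  31.6] 71.4
vise 12705 [0.4968 0.2103 0.0383] [521.3 186.4] [159.9 136.7] 71.4
big z 0.144 [[0.365 0.195 0.026]
 [0.393 0.237 0.144]]
```

View pics/w4.png

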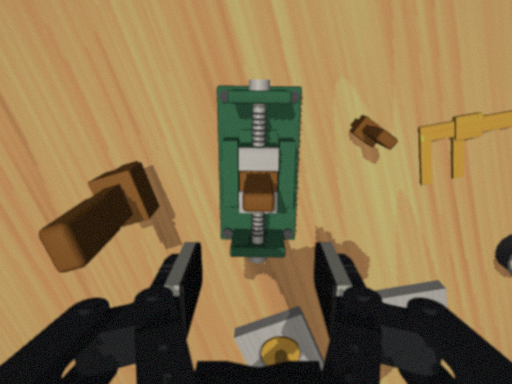

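The middle matrix's handle is at px (258,188), with the vise axis vertical in the view. The closing line therefore runs along the vise's x, so the handle can pivot between the pads as I shift it sideways. Descending and gripping.

Request:
carry_out --series "-0.0005 0 -0.035 0;0 0 -0.035 0;0 0 -0.027 0;0 0 -0.017 0;0 0 0 0;0 0 0 0"

```text
time: 9.78
tool_pos: [0.4956, 0.196, 0.0879]
tcp_rot: [2.541, 1.847, 0.003]
wrist_force: [0.9, 0.1, -0.5]
width: 0.599
grip_force: 0.0
```

Request:
carry_out --series "0 0 0 0;0 0 0 0;0 0 0 0;0 0 0 0;0 0 0 0;0 0 0 0" --jaw -1 --grip_force 35

```text
time: 10.52
tool_pos: [0.4955, 0.1964, 0.088]
tcp_rot: [2.54, 1.848, 0.003]
wrist_force: [-1.0, 0.4, 6.1]
width: 0.253
grip_force: 37.5
```

Gripped at 21.5 mm, as expected. Rocking to the vise's +y, direction (0.31, 0.95), in an arc.

Request:
carry_out --series "0.0012 0.0038 -0.0001 0;0.0012 0.0038 -0.0003 0;0 0 0 0"

```text
time: 10.9
tool_pos: [0.4969, 0.2017, 0.0877]
tcp_rot: [2.538, 1.848, -0.005]
wrist_force: [-4.0, -7.4, 13.4]
width: 0.253
grip_force: 38.4
```

Request:
carry_out --series "0.0012 0.0038 -0.0005 0;0.0012 0.0038 -0.0008 0;0 0 0 0;0 0 0 0"

```text
time: 11.4
tool_pos: [0.4994, 0.2095, 0.0865]
tcp_rot: [2.538, 1.847, -0.004]
wrist_force: [-3.5, -7.7, 11.8]
width: 0.251
grip_force: 38.5
```

```bash
cat > look.py <<'E'
from h import *
import sys
st=bot.read_state();p=np.array(st["tool_pos"]);print(p.round(4),np.round(st["wrist_force"],1),np.round(st["torque"],2),st["width"])
yv=np.array([.309,.951]);o=np.array([.4945,.196])
for cam in("scene","top"):
    im,d=eyes.read_camera(cam);c,T=pose(cam,st);P=cloud(c,T,d);cv2.imwrite(f"pics/{cam}_{sys.argv[1]}.png",im)
    hsv=cv2.cvtColor(im,cv2.COLOR_BGR2HSV);Q=P.reshape(-1,3);H=hsv.reshape(-1,3)
    n=np.hypot(Q[:,0]-o[0],Q[:,1]-o[1])<.05
    y=(Q[:,:2]-o)@yv*1000
    lip=n&(H[:,1]<60)&(Q[:,2]>.052)&(Q[:,2]<.064)
    br=n&(H[:,0]<16)&(H[:,1]>130)&(Q[:,2]>.03)&(Q[:,2]<.13)
    print(cam,"lips y",np.percentile(y[lip],[2,25,50,75,98]).round(1) if lip.any() else "", "n",lip.sum())
    for lo in(.035,.06,.07,.08,.09,.1,.11):
        m=br&(Q[:,2]>lo)&(Q[:,2]<lo+.01)
        if m.sum()>3: print("  z",lo,m.sum(),np.percentile(y[m],[5,50,95]).round(1))
    cv2.imwrite(f"pics/{cam}_{sys.argv[1]}c.png",cv2.resize(im[160:300,270:410] if cam=="scene" else im[180:270,110:220],None,fx=4,fy=4,interpolation=2))
E
python3 look.py a
```

```text
[0.4994 0.2095 0.0865] [-3.5 -7.7 11.8] [-1.5   0.72 -0.03] 0.2505599410913434
scene lips y [-25.9  14.2  21.7  27.3  31.9] n 183
  z 0.035 6 [-4.2  8.4 15.3]
  z 0.08 8 [11.8 16.6 17.9]
  z 0.09 4 [17.9 18.2 18.7]
  z 0.1 7 [16.9 19.6 20.4]
  z 0.11 5 [16.7 17.1 24.8]
top lips y [-29.  -25.1 -20.  -14.3  -8.5] n 152
  z 0.06 10 [0.3 2.2 2.6]
  z 0.07 10 [1.5 2.3 3.2]
  z 0.08 11 [2.3 3.5 4.2]
  z 0.09 8 [2.8 4.3 5.4]
```

View pics/scene_ac.png

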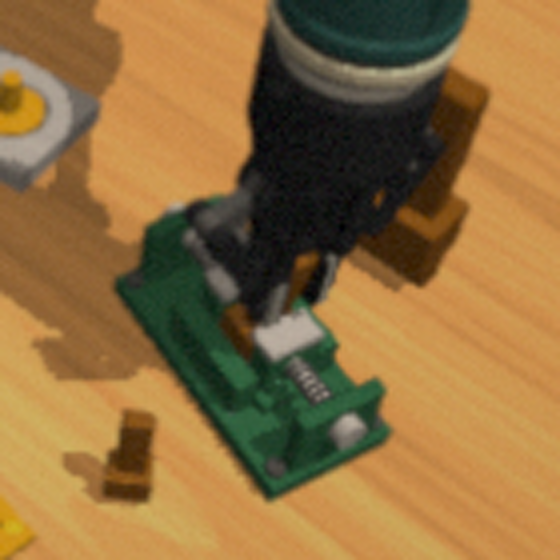

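The matrix is leaning to +y and the left jaw has moved back about 4 mm (px (290,335) in the crop). The TCP has moved 13.7 mm of the roughly 17 mm needed, so I'll push a little farther.

Request:
carry_out --series "0.0006 0.0019 -0.0004 0;0.0006 0.0019 -0.0004 0;0 0 0 0;0 0 0 0"

```text
time: 12.0
tool_pos: [0.5007, 0.2131, 0.0858]
tcp_rot: [2.538, 1.847, -0.004]
wrist_force: [-3.7, -9.2, 12.6]
width: 0.252
grip_force: 38.7
```

```bash
python3 look.py b
```

```text
[0.5007 0.2131 0.0858] [-3.7 -9.2 12.6] [-1.57  0.72 -0.05] 0.25193692195554523
scene lips y [-25.5  15.6  22.9  29.   33. ] n 174
  z 0.035 9 [-5.3  3.7 12.7]
  z 0.08 6 [12.1 19.9 21.6]
  z 0.09 5 [20.2 22.  22.8]
  z 0.1 19 [20.  23.3 24.7]
  z 0.11 5 [21.  24.2 31.2]
top lips y [-28.4 -24.6 -19.6 -14.6  -9.9] n 143
  z 0.06 13 [2.8 3.9 5.2]
  z 0.07 9 [4.2 4.7 5.3]
  z 0.08 15 [5.3 6.3 7.6]
  z 0.09 12 [6.7 7.8 9.5]
```

Request:
carry_out --series "0.0003 0.001 -0.0002 0;0 0 0 0;0 0 0 0"

```text
time: 12.48
tool_pos: [0.5009, 0.2141, 0.0856]
tcp_rot: [2.538, 1.847, -0.004]
wrist_force: [-4.0, -8.8, 12.9]
width: 0.25
grip_force: 38.7
```

Request:
carry_out --series "-0.0015 -0.0048 0.0009 0;-0.0015 -0.0048 0.0006 0;-0.0015 -0.0048 0.0003 0;-0.0015 -0.0048 0 0;-0.0015 -0.0048 -0.0003 0;-0.0015 -0.0048 -0.0006 0;0 0 0 0"

```text
time: 13.35
tool_pos: [0.4939, 0.19, 0.0866]
tcp_rot: [-2.541, -1.845, -0.011]
wrist_force: [0.1, 9.7, 4.2]
width: 0.25
grip_force: 37.3
```

Request:
carry_out --series "-0.0012 -0.0038 -0.0006 0;-0.0012 -0.0038 -0.0007 0;0 0 0 0;0 0 0 0"

```text
time: 13.85
tool_pos: [0.4919, 0.1827, 0.0858]
tcp_rot: [-2.541, -1.845, -0.013]
wrist_force: [0.3, 9.5, 6.5]
width: 0.252
grip_force: 37.8
```

```bash
python3 look.py c
```

```text
[0.4919 0.1827 0.0858] [0.3 9.5 6.5] [ 1.92 -0.04 -0.03] 0.2523783569674805
scene lips y [-29.6  17.7  24.1  29.8  33.3] n 171
  z 0.035 10 [2.1 9.1 9.5]
  z 0.06 12 [-7.6 -4.1 -2.3]
  z 0.07 9 [-4.4 -3.7 -2.7]
  z 0.08 18 [-6.8 -5.8 -4.3]
  z 0.09 15 [-8.3 -7.4 -6.4]
  z 0.1 17 [-11.6  -9.   -7.5]
  z 0.11 8 [-14.  -10.6  -7.8]
top lips y [-32.5 -30.2 -26.8 -23.6 -20.4] n 97
```

Right jaw is moving (about 4 mm so far), and the left one has stayed back. Farther to -18 mm or so.

Request:
carry_out --series "-0.0007 -0.0022 -0.0005 0;-0.0007 -0.0022 -0.0005 0;0 0 0 0;0 0 0 0"

```text
time: 14.45
tool_pos: [0.4907, 0.1785, 0.0851]
tcp_rot: [-2.541, -1.845, -0.013]
wrist_force: [0.1, 9.6, 6.5]
width: 0.254
grip_force: 38.1
```

```bash
python3 look.py d
```

```text
[0.4907 0.1785 0.0851] [0.1 9.6 6.5] [ 2.02  0.03 -0.01] 0.25352766525281845
scene lips y [-30.   18.9  24.1  29.9  33.3] n 166
  z 0.035 12 [1.3 7.4 8.6]
  z 0.06 22 [-9.7 -6.6 -5. ]
  z 0.07 8 [-8.3 -6.4 -6. ]
  z 0.08 15 [-10.8  -9.7  -7.8]
  z 0.09 22 [-12.1 -11.3 -10. ]
  z 0.1 18 [-18.4 -14.1 -12.3]
  z 0.11 9 [-18.8 -16.  -15.1]
top lips y [-34.4 -32.9 -30.1 -27.7 -25.6] n 75
```

Both jaws are back by about 5–6 mm. I'll return upright and start lifting gently.

Request:
carry_out --series "0.0013 0.0041 0.0009 0;0.0013 0.0041 0.0007 0;0.0013 0.0041 0.0005 0;0.0013 0.0041 0.0003 0;0.0013 0.0041 0.0001 0;0 0 0 0;0 0 0 0"

```text
time: 15.42
tool_pos: [0.4952, 0.1943, 0.0855]
tcp_rot: [2.538, 1.848, -0.001]
wrist_force: [0.9, -6.0, 4.1]
width: 0.256
grip_force: 37.4
```

```bash
python3 look.py e
```

```text
[0.4952 0.1943 0.0855] [ 0.9 -6.   4.1] [-1.2  -0.11 -0.03] 0.2560348031498366
scene lips y [-31.5  17.8  23.6  29.7  33.5] n 168
  z 0.035 7 [ 1.5 11.4 12.1]
  z 0.07 9 [4.1 5.3 6. ]
  z 0.08 13 [4.4 4.6 5.1]
  z 0.09 16 [3.5 4.4 5.2]
  z 0.1 18 [2.7 3.7 4.8]
  z 0.11 11 [-0.5  2.5 10. ]
top lips y [-33.9 -30.4 -25.3 -20.2 -15.6] n 142
```

Request:
carry_out --series "0.001 0.0032 0 0;0 0 0 0;0 0 0.003 0;0 0 0.004 0;0 0 0.005 0;0 0 0 0"

```text
time: 16.27
tool_pos: [0.4952, 0.1987, 0.0973]
tcp_rot: [-2.54, -1.848, 0.002]
wrist_force: [-2.5, -2.9, -1.4]
width: 0.249
grip_force: 36.6
```

```bash
python3 look.py f
```

```text
[0.4952 0.1987 0.0973] [-2.5 -2.9 -1.4] [-0.56  0.39 -0.07] 0.2485813932765861
scene lips y [-32.2 -17.   21.8  28.2  33.3] n 203
  z 0.06 51 [-8.   6.4 14.6]
  z 0.07 8 [5.8 6.6 7.3]
  z 0.08 8 [7.7 8.5 9.3]
  z 0.09 10 [7.4 7.8 8.9]
  z 0.1 19 [ 7.3  8.3 10.3]
  z 0.11 17 [7.7 8.5 9.5]
top lips y [-34.1 -30.5 -25.1 -20.1 -15.9] n 144
  z 0.06 44 [-11.1  -6.3  -2.8]
  z 0.07 4 [-3.  -2.7 -2.5]
  z 0.08 5 [-7.5 -4.8 -4.4]
```

The shoulders are now at the level of the lip tops, and the downward force is no more than its weight, so it's free. I'll lift the rest of the way.

Request:
carry_out --series "-0.0003 -0.001 0.006 0;0 0 0.008 0;0 0 0.01 0;0 0 0.01 0;0 0 0.01 0;0 0 0.01 0;0 0 0 0;0 0 0 0;0 0 0 0;0 0 0 0"

```text
time: 17.62
tool_pos: [0.4951, 0.1977, 0.1507]
tcp_rot: [-2.541, -1.847, 0.001]
wrist_force: [-0.6, -0.4, -3.3]
width: 0.253
grip_force: 36.6
```

```bash
sed -i 's/(.035,.06,.07,.08,.09,.1,.11)/(.06,.07,.08,.09,.1,.11,.12,.13,.14,.15)/;s/Q\[:,2\]<.13)/Q[:,2]<.18)/' look.py; python3 look.py g
```

```text
[0.4951 0.1977 0.1507] [-0.6 -0.4 -3.3] [0.03 0.04 0.09] 0.2534497622638755
scene lips y [-32.4 -17.9  20.9  27.9  33.2] n 220
  z 0.08 8 [-1.7  3.8  6.4]
  z 0.09 14 [-2.4  7.5 14.3]
  z 0.1 38 [-3.9 13.2 14.3]
  z 0.11 68 [-5.6  6.3 13.8]
  z 0.12 16 [2.6 5.2 6.4]
  z 0.14 22 [-5.6  7.4  8. ]
  z 0.15 16 [-4.3  7.2  7.7]
top lips y [-34.1 -30.2 -25.3 -20.5 -16. ] n 145
  z 0.11 51 [-11.7  -7.3  -3.6]
  z 0.12 6 [-4.  -3.7 -3.4]
  z 0.13 4 [-5.  -4.4 -3.8]
  z 0.14 7 [-6.  -5.4 -5. ]
```

View pics/scene_gc.png

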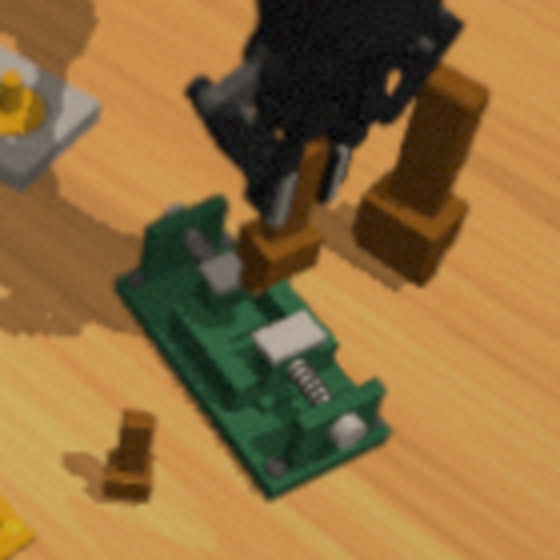

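The matrix hangs upright and centred, with its underside at z ≈ 0.078, about 20 mm above the jaws. The wrist carries only its weight (3.3 N), and the blank is still in its die at px (15,95). Handing in.

```bash
python3 -c "
from workcell import bot
print(bot.finish_job())"
```

```text
the job is handed in; nothing more can be done
None
```

I handed the job in at about 18 s of the 64 s limit, though the hand-in returned no verdict: the blank is seated and released in the round die, and the matrix was rocked free of both jaws and is held upright about 20 mm above the vise.

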